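# Wedge the practice plate tight on the wedge board and hold it

## Task

The tattoo practice plate is lying loose on the plywood wedge board. Pick up the wooden wedge (not the parallel batten), slide it thin end first into the wide mouth of the gap between the plate and the angled cleat, flat on the board and with its straight side to the plate, and push it in hand-tight, without ramming it, until the plate is pressed flush along the straight rail. Finish while still gripping the wedge and holding it tight like that, ready for the plate to be taped down; leave everything else on the bench where it is.

Things in the scene. Friction and masses are not known exactly. Their poses are not given: they have to be found in the camera images.
- board: Plywood wedge board 210 (x) x 290 (y) x 15 thick, fixed, yaw within 0.2 rad. Origin: centre of its underside, on the table. +x points to the straight rail (far side), +y to the end stop (left). Its right end is open: the wedge goes in there. Plate flush and wedge tight, the wedge's origin is at about board x = -40, y = -89, z = 15 mm, its x axis along board +y.
- rail: Straight hardwood rail along the board's far edge, 20 wide, standing 20 above the board's top face; same origin and axes as board. Inner face at board x = +85 mm, from y = -45 to +145. The plate's far edge must lie flush along it.
- end_stop: Hardwood strip across the board's left end, 18 wide, 20 high; same origin and axes as board. Inner face at board y = +127 mm, from x = -45 to +85. It catches the plate, which drifts this way when the wedge is slid in.
- cleat: Angled hardwood cleat on the board's near side, 127 long, 20 wide, 20 high; same origin and axes as board. Its inner face, towards the plate, runs from board (x, y) = (-54.3, -30) mm at the wide mouth to (-33.5, +95) mm at the narrow end: 1 in 6, the same as the wedge's taper.
- plate: Practice plate, plywood with a cream silicone face, 105 (x) x 150 (y) x 9 thick, about 0.15 kg, loose on the board, 4 to 9 mm off the rail and a little askew (0.03 rad). Origin: centre of its underside; axes like the board's when square. Flush to the rail its origin is at board x = +32.5 mm, its near edge at board x = -20 mm.
- plate_left (a point): Point on the bottom of the plate's far edge (plate x = +52.5 mm, y = +70 mm).
- plate_right (a point): Point on the bottom of the plate's far edge (plate x = +52.5 mm, y = -70 mm).
- corner (a point): Fixed point on the board's top face where the inner faces of rail and end stop meet, board (85, 127, 15) mm; axes like the board's. A point of the plate's far edge lies flush when its x in this frame is 0.
- mouth (a point): Fixed point on the board's top face in the gap's wide mouth, board (-37, -30, 15) mm. With the plate at the rail the gap here is 34 mm wide; at the start, with the plate nearer the cleat, 22 to 33 mm.
- wedge: Beech wedge 194 long, 24 high, lying right or left of the board (swapped with the batten). Origin: centre of the butt's underside; +x to the thin end. Butt to grip: x -25 to +25, 40 wide, dark dot on top. Blade: x +25 to +169, tapering 40 to 16 wide. Straight side: y = -20 all along; tapered side: y = +20 (at x 25) to -4 (at x 169). 0.11 kg.
- wedge_tip (a point): Middle of the thin end of the wedge, at its underside (wedge x = +169, y = -12 mm).
- batten: Bystander: plain parallel beech batten, 194 x 40 x 24 high, as long and high as the wedge but not tapered; origin at the centre of its underside. Leave it.
- tape: Bystander: roll of masking tape, 60 across, 18 high, lying on the right rear of the board; origin at the centre of its underside.
- machine: Bystander: pen-shaped tattoo machine, 125 long, 30 thick, lying near the robot; origin at its underside.
- jar: Bystander: low jar, 64 across, 55 high, near the robot, right.
- ink_a: Bystander: ink bottle, 34 across, 85 high, behind the board.
- ink_b: Bystander: ink bottle, 34 across, 85 high, behind the board.
- wash: Bystander: tall wash bottle, 68 across, 180 high, far right.
Things that resemble listed ones, but are neither listed nor needed, are in the scene too. Leave any purple look-alike of the wedge alone.

How it is judged (in metres and radians):
On the way, in this order (a step that is already met when the one before it is completed fails the run):
1. the wedge is lifted off the table in the gripper (height (world z) of wedge above 0.012 m and contact force between the fingers and wedge above 2 N), for 0.1 s.
2. the thin end of the wedge is in the gap between the plate and the angled cleat, entered from the wide mouth, flat on the board (y of wedge_tip in the frame of board above -0.02 m and x of wedge_tip in the frame of board between -0.055 and -0.018 m and y of wedge in the frame of board below -0.05 m and z of wedge_tip in the frame of board below 0.021 m), for 0.1 s.
At the end, for the whole second after the job is handed in: Plate flat, both ends of its far edge within 2 mm of the rail, pressing on it with over 2 N; wedge flat on the board (within 5 mm), thin end in, tight between plate (over 2 N) and cleat (over 1 N); fingers still grip it with over 5 N; all at rest (x of each of plate_left, plate_right in the frame of corner above -0.002 m and z of plate in the frame of board below 0.018 m and angle between plate's own z axis and vertical below 0.03 rad and contact force between plate and rail above 2 N and contact force between wedge and plate above 2 N and contact force between wedge and cleat above 1 N and contact force between the fingers and wedge above 5 N and y of wedge in the frame of board between -0.115 and -0.065 m and x of wedge in the frame of board between -0.05 and -0.03 m and angle between the x axis of wedge and the y axis of board, either way round below 0.06 rad and z of wedge in the frame of board below 0.02 m and angle between wedge's own z axis and vertical below 0.06 rad and linear speed of each of plate, wedge below 0.01 m/s); the arm keeps its last pose, push and grip.
It fails at once if the wedge is rammed: more than 80 N on the plate (contact force between wedge and plate above 80 N).
It fails at once if the batten, tape, machine, jar or a bottle is moved more than 3 cm (distance of any of batten, tape, machine, jar, ink_a, ink_b, wash from where it was at the start of the episode above 0.03 m).
It also fails if it takes over 48 s, if anything falls off the work surface, if the arm or the gripper's body presses on something with over 40 N, if the wrist force passes 120 N, or if a joint passes its speed limit or range.

## Robot

A 6-joint arm with a two-finger parallel gripper is mounted at the origin on the work surface. World frame = base frame: x ahead of the robot, y to its left, z up, the work surface at z = 0. Lengths are in mm, angles in rad, forces in N, time in s.
With the tool pointing down it reaches from about 350 to 875 mm from the base axis. Payload 4.2 kg.
Tool frame: the origin (TCP) lies between the finger pads; the fingertips stand 25 mm ahead of it and the grasp point (between the pads) lies 6 mm ahead of it; z points along the fingers, y is the line along which they close (so a half turn about z gives the same grasp; the last joint's range is limited). The gripper opens to 85 mm and grips with 20 to 120 N. Pads are 22 mm wide; open, the fingers measure 114 mm over their backs; the gripper's body (76 mm by 85 mm) begins 54 mm behind the grasp point. The pads swing forward as they close: fully open they stand 13 mm farther back than shut.
Start: joints at [1.593, 0.385, 0.008, 0, -1.194, -0.259], TCP at [146.589, 607.545, 256.312] pointing down, gripper open.
Joint ranges: [-3.14, 3.14], [-1.21, 2.06], [-1.07, 1.41], [-3.16, 2.05], [-2.99, -0.16], [-3.1, 3.1]. Speed limits (rad/s): [2.79, 2.79, 3.14, 3.14, 3.14, 3.14].

## Interface

Orientations are given as a unit quaternion [x, y, z, w].
In Python, from bench import arm gives the robot as it stands.
- The arm moves only by the shell command python3 -m pendant 'ROWS'. ROWS is JSON, a list of rows, each a list of 7 numbers: the shift along the tool's x, y, z in m, then the turn, a rotation vector about the tool's x, y, z in degrees, then the finger opening in m, from 0 to 0.0854. In form: [[x, y, z, wx, wy, wz, fingers], ...]. A call has 1 to 12 rows; each row shifts and turns the commanded pose from where the row before left it, along the tool's axes as they then stand; what a row does not reach is not made up. A row lasts 1/10 s, in which the tool goes at most 50 mm and 8.59 degrees, less where a joint would pass 70% of its speed; a pose out of reach is approached as far as the arm can. A call is refused whole if a number of a shift passes 0.05 or a number of a turn 8.59, either way. A call with a gripper value outside its range is refused whole. The fingers move at their own pace and stop on an object; the grip force is fixed at half the most. Time passes only in rows, so rows that do not move let the fingers close. It gives the time, the measured TCP pose, the force, the opening and the grip force at its end, in the units of the state.
- arm.read_state(): the state, without advancing time (a new reading comes with each control period).
- arm.get_image(name): name is "scene" or "top" or "wrist"; returns a dict with "image" (384x512x3 uint8, red, green, blue), "fx", "fy", "cx", "cy" (pixels), "xyz" and "rotation" of the camera in the world. Camera axes: x right, y down, z forward; pixel columns grow to the right and rows downward; lengths in mm; the calibration is good to about 2 mm. The wrist camera is an equidistant fisheye: a pixel r from the principal point sees the ray r / f radians off the axis. A picture is of the moment at which its call begins. There is no depth.
- arm.job_done(): hands the job in; it is judged then, once.
The state is a dict: "clock": time; "joints": joint angles; "joint_vel": joint speeds; "joint_efforts": joint torques, N m; "position": TCP position; "ee_rot": TCP orientation; "contact_force": force on the tool from outside, world axes, zero at the start; "wrist_torque": the same for the moment, N m; "gripper_width": finger opening in mm; "grasp_force": force on a finger pad.
Only numpy, scipy, OpenCV 4.12 (cv2) and the standard library are available. Lean on these libraries where they do the work, as an engineer would, in place of code of your own. Each camera call takes 0.05 s, during which the arm holds its last target. There are 200 camera calls.

## Working session

There is one attempt and no reset: what is moved stays moved. The work goes in short steps, Python scripts to look and compute and a shell command to move; the robot and the scene stay as the last step left them, time stands still between calls to the robot, and variables do not carry over. Pictures are saved under pics/ and viewed, at most 10 in all, crops included, and the job is handed in when it is done.

```bash
mkdir -p pics; ls
python3 - <<'E'
from bench import arm
import cv2
print(arm.read_state())
for n in("top","scene"):
    d=arm.get_image(n); cv2.imwrite(f"pics/{n}0.png",d["image"][:,:,::-1])
    print(n,{k:v for k,v in d.items() if k!="image"})
E
```

```text
pics
{'clock': 0.0, 'joints': array([ 1.59263225e+00,  3.85557416e-01,  6.62826585e-03, -5.09810220e-04,
       -1.19400637e+00, -2.58588125e-01]), 'joint_vel': array([-0.00181884,  0.00014694, -0.00163901,  0.00140622,  0.00026441,
        0.00020772]), 'joint_efforts': array([ 2.04737808e-04, -3.92286837e+01,  1.88398772e+01,  4.18627471e+00,
       -4.72244763e-03, -4.08269642e-06]), 'position': array([146.4511321 , 607.05209109, 255.22036048]), 'ee_rot': array([ 9.92990020e-01, -1.18193144e-01, -8.51185403e-05,  1.09221204e-03]), 'contact_force': array([0.42266926, 0.162745  , 0.50636825]), 'wrist_torque': array([ 0.02387977, -0.00349321, -0.03377258]), 'grasp_force': 0.0, 'gripper_width': 85.27732905822288}
top {'fx': 470.7789494339201, 'fy': 470.7789494339201, 'cx': 254.75397711322614, 'cy': 182.5998225453289, 'xyz': array([2.42332806e+02, 1.01353650e+00, 1.25419621e+03]), 'rotation': array([-0.70221823,  0.70542549, -0.07246717,  0.0633478 ])}
scene {'fx': 381.8630750428806, 'fy': 381.8630750428806, 'cx': 251.70407710493586, 'cy': 193.83228607792842, 'xyz': array([1251.73921645, -278.17211052,  758.06961723]), 'rotation': array([ 0.74830403,  0.51352005, -0.24726527, -0.3394085 ])}
```

View pics/top0.png

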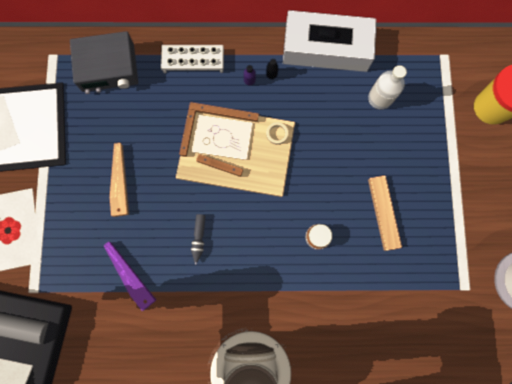

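View pics/scene0.png

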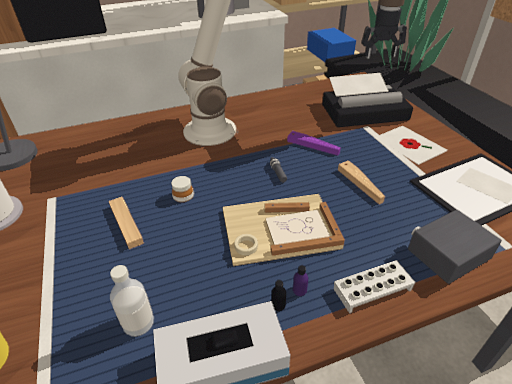

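The top picture shows the wedge at left (butt and dot near (118,212), thin end up near (118,144)). The batten is at right (385,212), the purple look-alike at (130,275), and the board around (237,150) with its open end to the right. The scene view agrees.

```bash
cat > h.py <<'E'
import numpy as np, cv2
from scipy.spatial.transform import Rotation as R
from bench import arm
def ray(d,uv):
    uv=np.atleast_2d(np.array(uv,float)); x=(uv-[d["cx"],d["cy"]])/d["fx"]
    if d.get("fish"):
        r=np.linalg.norm(x,axis=1,keepdims=True)+1e-9; v=np.c_[x/r*np.sin(r),np.cos(r)]
    else: v=np.c_[x,np.ones(len(x))]
    return R.from_quat(d["rotation"]).apply(v)
def toworld(d,uv,z):
    v=ray(d,uv); return d["xyz"]+v*((z-d["xyz"][2])/v[:,2])[:,None]
def topix(d,p):
    c=R.from_quat(d["rotation"]).inv().apply(np.atleast_2d(p)-d["xyz"])
    if d.get("fish"):
        n=np.linalg.norm(c[:,:2],axis=1,keepdims=True)+1e-9
        return c[:,:2]/n*np.arctan2(n,c[:,2:])*d["fx"]+[d["cx"],d["cy"]]
    return c[:,:2]/c[:,2:]*d["fx"]+[d["cx"],d["cy"]]
E
python3 - <<'E'
from h import *
d=arm.get_image("top"); im=d["image"]
print(R.from_quat(d["rotation"]).as_matrix().round(3))
c=cv2.resize(im[90:225,90:310],None,fx=3.6,fy=3.6,interpolation=cv2.INTER_CUBIC)
cv2.imwrite("pics/crop1.png",c[:,:,::-1])
m=((im[:,:,0].astype(int)-im[:,:,2])>25).astype(np.uint8)
n,l,s,ce=cv2.connectedComponentsWithStats(m)
for i in range(1,n):
    if 400<s[i,4]<15000 and 50<s[i,0]<420 and 90<s[i,1]<260:
        cs,_=cv2.findContours((l==i).astype(np.uint8),0,2); q=cv2.approxPolyDP(cs[0],3,True)[:,0]
        print(s[i],q.tolist()); print(toworld(d,q,24 if s[i,4]<3000 else 15).round(0)[:,:2].tolist())
E
```

```text
[[-0.006 -0.982  0.191]
 [-1.     0.003 -0.013]
 [ 0.012 -0.191 -0.981]]
[ 176  102  119   95 8359] [[191, 102], [176, 178], [281, 196], [294, 122]]
[[712.0, 160.0], [497.0, 195.0], [447.0, -86.0], [653.0, -125.0]]
[ 109  142   19   75 1040] [[119, 142], [113, 147], [109, 193], [113, 216], [127, 214]]
[[595.0, 350.0], [581.0, 365.0], [455.0, 369.0], [394.0, 356.0], [399.0, 320.0]]
[ 368  175   34   76 1382] [[382, 175], [368, 181], [383, 248], [388, 250], [401, 244]]
[[502.0, -357.0], [485.0, -318.0], [308.0, -348.0], [302.0, -361.0], [318.0, -396.0]]
```

View pics/crop1.png

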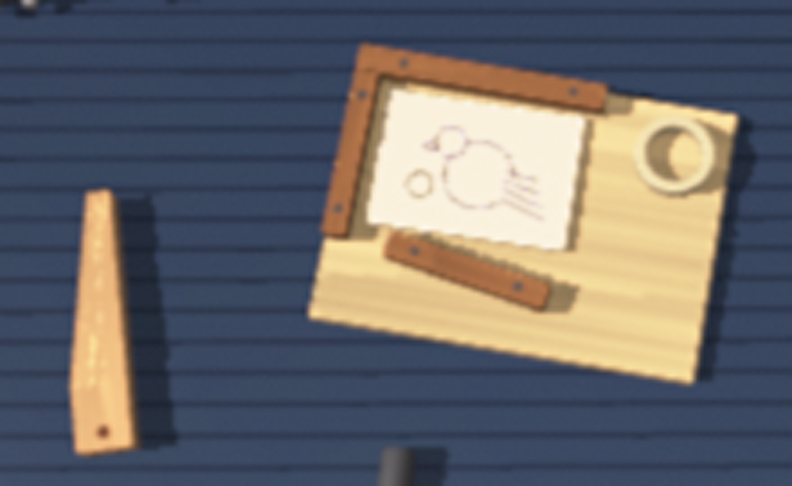

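```bash
cat > fit.py <<'E'
from h import *
from scipy.optimize import least_squares, minimize
def pose(p,P):
    P=np.array(P,float); c,s=np.cos(p[2]),np.sin(p[2])
    return np.c_[P[:,0]*c-P[:,1]*s+p[0],P[:,0]*s+P[:,1]*c+p[1],P[:,2]]
B=[(-105,-145,15),(105,-145,15),(-105,145,15),(105,145,35),(105,-45,35),(-45,145,35)]
BP=[(694,383),(738,115),(308,318),(360,43),(608,84),(323,236)]
PL=[(52.5,75,24),(52.5,-75,24),(-52.5,-75,24),(-52.5,75,24)]
PP=[(391,86),(587,118),(571,250),(366,222)]
W2=[(-25,-20),(169,-20),(169,-4),(25,20),(-25,20)]
W=[(x,y,z) for x,y in W2 for z in(0,24)]
E
python3 - <<'E'
from fit import *
d=arm.get_image("top")
def fit(P,uv,x0):
    uv=(np.array(uv)+.5)/3.6+90-.5
    f=lambda p:(topix(d,pose(p,P))-uv).ravel()
    r=least_squares(f,x0,x_scale=[10,10,.1]); print(r.x.round(3),f(r.x).round(1)); return r.x
b=fit(B,BP,[570,30,-.18]); 
P15=[(x,y,z+0) for x,y,z in PL]
p=fit(P15,PP,[590,60,-.18])
c,s=np.cos(b[2]),np.sin(b[2]); v=p[:2]-b[:2]
print("plate in board",c*v[0]+s*v[1],-s*v[0]+c*v[1],p[2]-b[2])
im=d["image"].astype(int); m=((im[:,:,0]-im[:,:,2])>15).astype(np.uint8); 
n,l=cv2.connectedComponents(m); m=(l==l[180,118]); S=8
M=cv2.resize(m[130:225,100:135].astype(np.uint8),None,fx=S,fy=S,interpolation=0)
def cost(q):
    uv=topix(d,pose([q[0]*10,q[1]*10,q[2]/10],W)); uv=((uv+.5-[100,130])*S-.5)
    k=np.zeros_like(M); cv2.fillConvexPoly(k,cv2.convexHull((uv*16).round().astype(np.int32)),1,shift=4)
    return (k!=M).sum()/S/S
best=min((minimize(cost,[x,34,a],method="Nelder-Mead",options=dict(initial_simplex=np.array([[x,34,a],[x+1,34,a],[x,35,a],[x,34,a+.5]]))) for x in(41,42,43) for a in(-1,-.3,.3)),key=lambda r:r.fun)
print("wedge",best.x*[10,10,.1],best.fun,m.sum())
# tape
uv=(np.array([(677,155)])+.5)/3.6+89.5; t=toworld(d,uv,33)[0,:2]-b[:2]; print("tape",c*t[0]+s*t[1],-s*t[0]+c*t[1])
E
```

```text
[ 5.75765e+02  3.53590e+01 -1.72000e-01] [ 0.  -0.2 -0.4  0.1  0.5 -0.1  0.2  0.4  0.1  0.3 -0.4 -0.5]
[ 6.09736e+02  7.07800e+01 -1.50000e-01] [ 0.3  0.8  0.1 -0.4 -1.1 -0.1  0.7 -0.2]
plate in board 27.39626398132733 40.71976618013001 0.022356114077455663
wedge [4.24007927e+02 3.46267570e+02 1.32876952e-01] 57.015625 1078
tape 60.35404740853934 -104.8078126748037
```

```bash
python3 -m pendant '[[0.033,0.019,0.006,0,0,0,0.085],[0.033,0.019,0.006,0,0,0,0.085],[0.033,0.019,0.006,0,0,0,0.085],[0.033,0.019,0.006,0,0,0,0.085],[0.033,0.019,0.006,0,0,0,0.085],[0.033,0.019,0.006,0,0,0,0.085],[0.033,0.019,0.006,0,0,0,0.085],[0.033,0.019,0.006,0,0,0,0.085],[0.033,0.019,0.006,0,0,0,0.085],[0.033,0.019,0.006,0,0,0,0.085]]'
python3 -m pendant '[[0,0,0,0,0,8.5,0.085],[0,0,0,0,0,8.5,0.085],[0,0,0,0,0,8.5,0.085],[0,0,0,0,0,8.5,0.085],[0,0,0,0,0,8.5,0.085],[0,0,0,0,0,8.5,0.085],[0,0,0,0,0,8.5,0.085],[0,0,0,0,0,8.5,0.085],[0,0,0,0,0,8.5,0.085],[0,0,0,0,0,8.5,0.085]]'
python3 -m pendant '[[0,0,0,0,0,8.5,0.085],[0,0,0,0,0,8.5,0.085],[0,0,0,0,0,8.5,0.085],[0,0,0,0,0,8.5,0.085],[0,0,0,0,0,8.5,0.085],[0,0,0,0,0,8.5,0.085],[0,0,0,0,0,8.5,0.085],[0,0,0,0,0,8.5,0.085],[0,0,0,0,0,0,0.085]]'
python3 - <<'E'
from h import *
d=arm.get_image("wrist"); cv2.imwrite("pics/w1.png",d["image"][:,:,::-1])
print({k:v for k,v in d.items() if k!="image"})
s=arm.read_state(); print(s["position"],s["ee_rot"],s["joints"])
E
```

```text
clock: 1.2
position: [423.7, 344.2, 196.1]
ee_rot: [0.993, -0.118, -0.0, -0.0]
contact_force: [0.8, 0.1, -0.1]
gripper_width: 85.1
grasp_force: 0.0
clock: 2.2
position: [422.7, 345.3, 196.1]
ee_rot: [-0.65, 0.76, -0.0, -0.0]
contact_force: [0.2, -0.6, 0.1]
gripper_width: 85.0
grasp_force: 0.0
clock: 3.1
position: [422.7, 345.4, 196.1]
ee_rot: [-0.117, 0.993, -0.0, -0.0]
contact_force: [-0.2, -0.6, -0.7]
gripper_width: 85.0
grasp_force: 0.0
{'fx': 297.3186396354542, 'fy': 297.3186396354542, 'cx': 258.74391324883084, 'cy': 189.6181596021246, 'xyz': array([349.7598439 , 327.30344619, 314.00797643]), 'rotation': array([0.61228107, 0.77657166, 0.11672992, 0.09177401])}
[422.73348335 345.35684618 196.18761651] [-1.18419127e-01  9.92963690e-01 -8.00729808e-05 -1.17720088e-04] [ 9.82053309e-01  3.03736921e-01 -2.75089882e-01 -8.94155788e-05
 -9.92244251e-01 -2.31540542e+00]
```

View pics/w1.png

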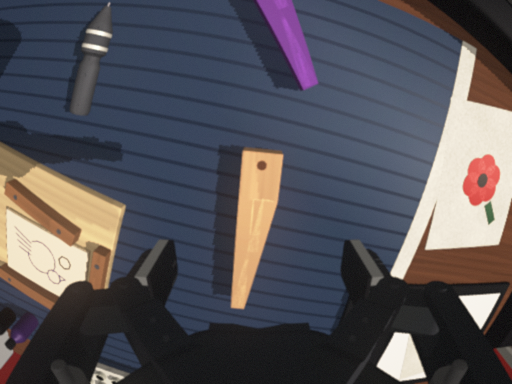

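The wrist view shows the wedge clearly between the fingers: butt with dot at (262,165), thin end at (238,305). I'll fit its outline in this picture.

```bash
cat > wf.py <<'E'
from fit import *
def wedgefit(d,x0,seed,z0=0,th=25):
    im=d["image"].astype(int); m=((im[:,:,0]-im[:,:,2])>th).astype(np.uint8)
    n,l=cv2.connectedComponents(m); m=(l==l[seed[1],seed[0]]); S=4
    M=cv2.resize(m.astype(np.uint8),None,fx=S,fy=S,interpolation=0)
    Wz=[(x,y,z+z0) for x,y,z in W]
    def cost(q):
        uv=((topix(d,pose([q[0]*10,q[1]*10,q[2]/10],Wz))+.5)*S-.5)
        k=np.zeros_like(M); cv2.fillConvexPoly(k,cv2.convexHull((uv*16).round().astype(np.int32)),1,shift=4)
        return (k!=M).sum()/S/S
    x0=np.array(x0)/[10,10,.1]
    r=[minimize(cost,x0,method="Nelder-Mead",options=dict(initial_simplex=x0+np.vstack([np.zeros(3),np.diag([sx,sy,sa])]))) for sx in(1,-1) for sy in(1,-1) for sa in(.5,-.5)]
    b=min(r,key=lambda r:r.fun); return b.x*[10,10,.1],b.fun,m.sum()
E
python3 - <<'E'
from wf import *
d=arm.get_image("wrist"); d["fish"]=1
for th in(15,30,45): print(wedgefit(d,[424,346,.1],(262,185),th=th))
t=arm.get_image("top")
E
```

```text
(array([4.23141205e+02, 3.46717614e+02, 1.34206857e-01]), np.float64(354.0), np.int64(5228))
(array([4.23437939e+02, 3.46665976e+02, 1.34435227e-01]), np.float64(259.125), np.int64(5119))
(array([4.24396937e+02, 3.46480629e+02, 1.35305556e-01]), np.float64(158.25), np.int64(4971))
```

```bash
python3 -m pendant '[[-0.001,0.001,0,0,0,5.9,0.085],[0,0,0.04,0,0,0,0.085],[0,0,0.04,0,0,0,0.085],[0,0,0.04,0,0,0,0.085],[0,0,0.03,0,0,0,0.085],[0,0,0.016,0,0,0,0.085],[0,0,0,0,0,0,0.085],[0,0,0,0,0,0,0.085]]'
python3 - <<'E'
from wf import *
d=arm.get_image("wrist"); d["fish"]=1
cv2.imwrite("pics/w2.png",d["image"][:,:,::-1]); print(arm.read_state()["position"])
E
```

```text
clock: 4.05
position: [423.9, 347.0, 30.6]
ee_rot: [-0.066, 0.998, 0.0, 0.0]
contact_force: [0.4, 0.6, -0.0]
gripper_width: 84.9
grasp_force: 0.0
[424.117485   347.38105975  31.29809324]
```

View pics/w2.png

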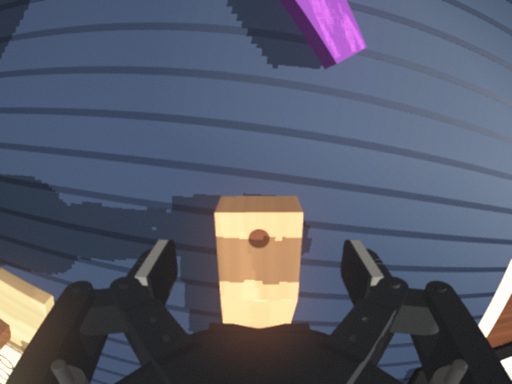

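Fingers straddle the butt (dot at (259,238), pads at (160,265) and (360,265)). I'll go down a little and close.

```bash
python3 -m pendant '[[0,0,0.003,0,0,0,0.085],[0,0,0,0,0,0,0],[0,0,0,0,0,0,0],[0,0,0,0,0,0,0],[0,0,0,0,0,0,0],[0,0,0,0,0,0,0],[0,0,0,0,0,0,0],[0,0,0,0,0,0,0]]'
```

```text
clock: 4.9
position: [423.8, 347.1, 28.0]
ee_rot: [-0.066, 0.998, 0.0, 0.0]
contact_force: [-0.7, -0.5, 5.4]
gripper_width: 38.7
grasp_force: 62.6
```

```bash
python3 -m pendant '[[0,0,-0.01,0,0,0,0],[0,0,-0.02,0,0,0,0],[0,0,-0.03,0,0,0,0],[0,0,-0.025,0,0,-8,0],[0,0,0,0,0,-8.1,0],[0,0,0,0,0,-8.1,0],[0,0,0,0,0,-8.1,0],[0,0,0,0,0,-8.1,0],[0,0,0,0,0,-8.1,0],[0,0,0,0,0,-8.1,0],[0,0,0,0,0,-8,0],[0,0,0,0,0,-8,0]]'
python3 - <<'E'
from h import *
s=arm.read_state(); r=R.from_quat(s["ee_rot"]).as_matrix(); print(s["position"],s["joints"],s["grasp_force"],s["contact_force"])
print(r.round(4)); yaw=np.arctan2(r[1,0],r[0,0]); print("wedge yaw",yaw+np.pi,"need",np.pi/2-.172)
D=np.array([488.3,-181.8,s["position"][2]])-s["position"]; print(D@r)
E
```

```text
clock: 6.1
position: [423.1, 346.0, 112.1]
ee_rot: [-0.646, 0.764, -0.0, -0.001]
contact_force: [-0.2, 0.1, -1.2]
gripper_width: 38.7
grasp_force: 61.6
[423.10191145 345.99650725 112.10144472] [ 9.82032721e-01  4.03748772e-01 -3.71552986e-01 -4.10001688e-04
 -7.97094671e-01 -1.14865161e+00] 61.6473913192749 [-0.193432    0.08088976 -1.24626534]
[[-1.661e-01 -9.861e-01 -1.100e-03]
 [-9.861e-01  1.661e-01 -1.200e-03]
 [ 1.300e-03  9.000e-04 -1.000e+00]]
wedge yaw 1.4038913173582914 need 1.3987963267948966
[ 509.63017739 -151.97608952    0.54251684]
```

```bash
python3 -m pendant '[[0.02,-0.006,0,0,0,0,0],[0.045,-0.013,0,0,0,0,0],[0.049,-0.015,0,0,0,0,0],[0.049,-0.015,0,0,0,0,0],[0.049,-0.015,0,0,0,0,0],[0.049,-0.015,0,0,0,0,0],[0.049,-0.015,0,0,0,0,0],[0.049,-0.015,0,0,0,0,0],[0.049,-0.015,0,0,0,0,0],[0.045,-0.013,0,0,0,0,0],[0.037,-0.01,0,0,0,0,0],[0.02,-0.005,0,0,0,0,0]]'
python3 -m pendant '[[0,0,0.03,0,0,0,0],[0,0,0,0,0,0,0]]'
python3 - <<'E'
from h import *
s=arm.read_state(); r=R.from_quat(s["ee_rot"]).as_matrix(); print(s["position"],np.arctan2(r[1,0],r[0,0])+np.pi,s["joints"])
d=arm.get_image("wrist"); cv2.imwrite("pics/w3.png",d["image"][:,:,::-1]); 
d=arm.get_image("top"); cv2.imwrite("pics/t3.png",cv2.resize(d["image"][90:260,160:360],None,fx=3.5,fy=3.5,interpolation=2)[:,:,::-1])
E
```

```text
clock: 7.3
position: [483.5, -176.5, 112.2]
ee_rot: [-0.642, 0.767, 0.0, -0.0]
contact_force: [0.1, 0.3, -1.4]
gripper_width: 38.7
grasp_force: 61.8
clock: 7.5
position: [480.9, -174.2, 79.4]
ee_rot: [-0.642, 0.767, 0.003, -0.003]
contact_force: [-0.8, 0.2, -1.2]
gripper_width: 38.9
grasp_force: 61.8
[ 480.85011907 -174.1907075    79.43459771] 1.3934703995147455 [-0.03039912  0.40509944 -0.48380463 -0.00175432 -0.69046604 -0.14557017]
```

View pics/w3.png

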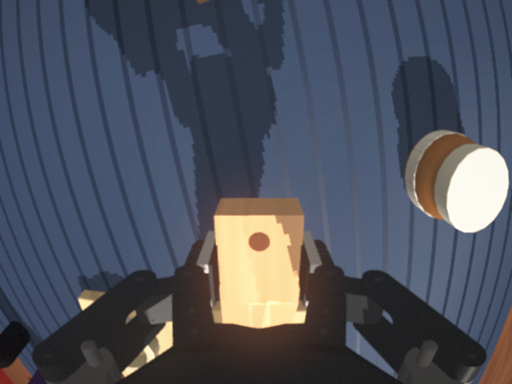

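View pics/t3.png

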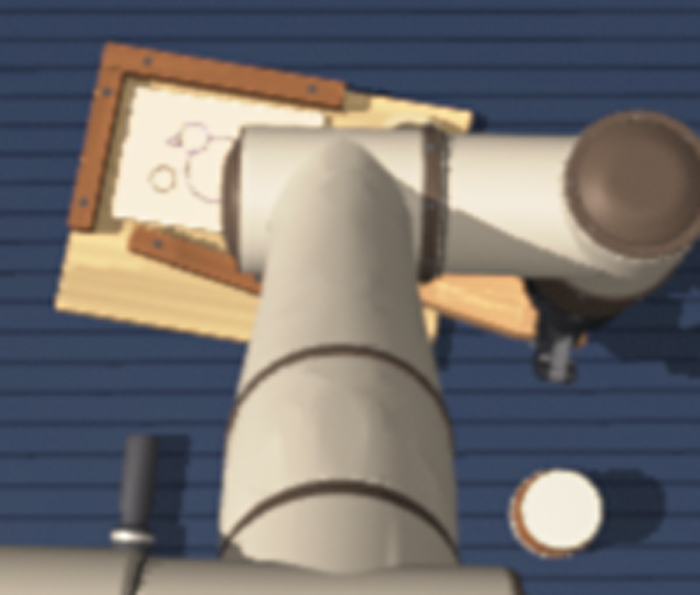

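```bash
cat > st.py <<'E'
import sys
from h import *
b=np.array([575.8,35.4,-.172]); Rb=R.from_euler("z",b[2]).as_matrix()
s=arm.read_state(); r=R.from_quat(s["ee_rot"]).as_matrix()
p=Rb.T@(s["position"]-[b[0],b[1],28]); rb=Rb.T@r
print("t",s["clock"],"wedge in board",p.round(1),"F board",(Rb.T@s["contact_force"]).round(1),"grip",s["grasp_force"].__round__(1),s["gripper_width"].__round__(2))
# ideal tool: x=-by, y=-bx, z=-z
I=np.array([[0,-1,0],[-1,0,0],[0,0,-1.]]).T
print("turn deg",np.degrees(R.from_matrix(rb.T@I).as_rotvec()).round(2))
if len(sys.argv)>1:
    D=np.array(eval(sys.argv[1]))-p; print("shift tool mm",(D@rb).round(1))
E
python3 st.py '[-49,-229,20]'
```

```text
t 7.6 wedge in board [ -55.  -221.6   54.1] F board [ 0.4  1.1 -0.6] grip 61.8 38.58
turn deg [ 0.14 -0.03 -0.07]
shift tool mm [ 7.4 -6.1 34.1]
```

```bash
python3 -m pendant '[[0.0074,-0.006,0.01,0.14,0,0,0],[0,0,0.015,0,0,0,0],[0,0,0.009,0,0,0,0],[0,0,0,0,0,0,0],[0,0,0,0,0,0,0]]'; python3 st.py '[-49,-229,15.5]'
```

```text
clock: 8.1
position: [489.9, -181.5, 48.5]
ee_rot: [-0.644, 0.765, -0.001, 0.001]
contact_force: [0.2, 0.2, -1.8]
gripper_width: 38.8
grasp_force: 61.9
t 8.1 wedge in board [ -47.6 -228.4   20.5] F board [ 0.2  0.2 -1.8] grip 61.9 38.75
turn deg [-0.16 -0.01  0.03]
shift tool mm [0.6 1.5 5. ]
```

```bash
python3 -m pendant '[[0,0.0015,0.002,0,0,0,0],[0,0,0.001,0,0,0,0],[0,0,0.001,0,0,0,0],[0,0,0,0,0,0,0],[0,0,0,0,0,0,0]]'; python3 st.py '[-49,-180,15.5]'
python3 - <<'E'
from h import *
d=arm.get_image("scene"); cv2.imwrite("pics/s4.png",cv2.resize(d["image"][160:300,190:390],None,fx=4,fy=4,interpolation=2)[:,:,::-1])
E
```

```text
clock: 8.6
position: [488.1, -181.3, 44.4]
ee_rot: [-0.644, 0.765, -0.001, 0.001]
contact_force: [0.0, 0.2, -0.9]
gripper_width: 39.0
grasp_force: 61.9
t 8.6 wedge in board [ -49.3 -228.5   16.4] F board [-0.   0.2 -0.9] grip 61.9 39.01
turn deg [-0.15 -0.   -0.02]
shift tool mm [-48.5  -0.3   0.9]
```

View pics/s4.png

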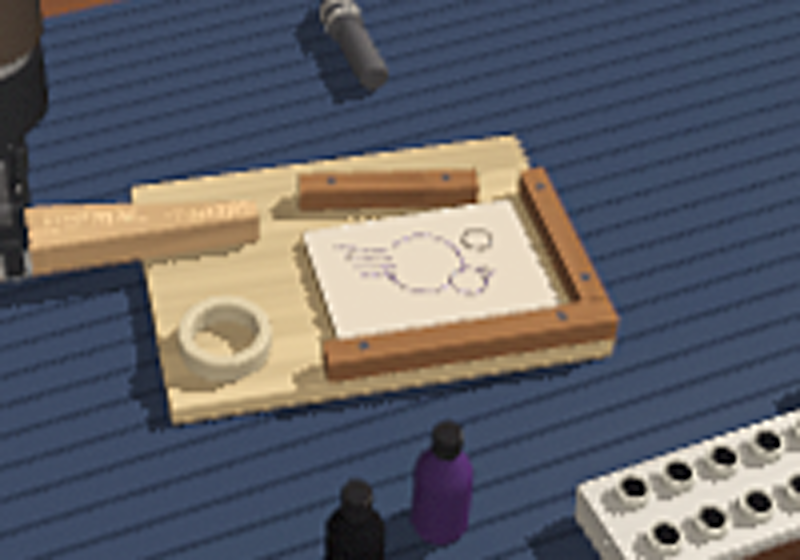

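The wedge's thin end (crop 258,225) lies on the board, lined up with the gap (mouth near (300,220)). I'll advance it.

```bash
python3 -m pendant '[[-0.01,0,0,0,0,0,0],[-0.015,0,0,0,0,0,0],[-0.015,0,0,0,0,0,0],[-0.012,0,0,0,0,0,0],[-0.008,0,0,0,0,0,0],[0,0,0,0,0,0,0],[0,0,0,0,0,0,0]]'; python3 st.py '[-48,-140,15.5]'
```

```text
clock: 9.35
position: [498.3, -122.1, 44.3]
ee_rot: [-0.644, 0.765, -0.001, 0.001]
contact_force: [-0.6, 0.2, -0.6]
gripper_width: 38.5
grasp_force: 61.9
t 9.35 wedge in board [ -49.4 -168.4   16.3] F board [-0.6  0.1 -0.6] grip 61.9 38.5
turn deg [-0.13 -0.    0.01]
shift tool mm [-28.4  -1.4   0.8]
```

```bash
python3 -m pendant '[[-0.005,-0.0003,0.0005,0,0,0,0],[-0.006,-0.0005,0,0,0,0,0],[-0.006,-0.0005,0,0,0,0,0],[-0.006,-0.0002,0,0,0,0,0],[-0.005,0,0,0,0,0,0],[0,0,0,0,0,0,0],[0,0,0,0,0,0,0]]'; python3 st.py '[-45.5,-122,15.5]'
```

```text
clock: 10.05
position: [504.6, -94.7, 43.8]
ee_rot: [-0.644, 0.765, -0.001, 0.001]
contact_force: [0.2, -0.2, -1.8]
gripper_width: 39.0
grasp_force: 61.9
t 10.05 wedge in board [ -47.9 -140.3   15.8] F board [ 0.2 -0.1 -1.8] grip 61.9 38.99
turn deg [-0.13 -0.    0.01]
shift tool mm [-18.3  -2.4   0.3]
```

```bash
python3 -m pendant '[[-0.004,-0.0007,0,0,0,0,0],[-0.005,-0.0009,0,0,0,0,0],[-0.005,-0.0009,0,0,0,0,0],[-0.004,-0.0007,0,0,0,0,0],[0,0,0,0,0,0,0],[0,0,0,0,0,0,0]]'; python3 st.py '[-42,-101,15.5]'
```

```text
clock: 10.65
position: [510.8, -77.4, 43.8]
ee_rot: [-0.644, 0.765, -0.001, 0.001]
contact_force: [-1.0, 0.7, -2.2]
gripper_width: 38.8
grasp_force: 61.8
t 10.65 wedge in board [ -44.7 -122.3   15.8] F board [-1.1  0.6 -2.2] grip 61.8 38.83
turn deg [-0.13 -0.    0.02]
shift tool mm [-21.3  -2.7   0.3]
```

```bash
python3 -m pendant '[[-0.003,-0.0005,0,0,0,0,0],[-0.004,-0.0007,0,0,0,0,0],[-0.004,-0.0007,0,0,0,0,0],[-0.003,-0.0005,0,0,0,0,0],[0,0,0,0,0,0,0],[0,0,0,0,0,0,0]]'; python3 st.py '[-41,-95,15.5]'
```

```text
clock: 11.25
position: [515.9, -64.0, 43.9]
ee_rot: [-0.644, 0.765, -0.001, 0.001]
contact_force: [-0.4, -0.4, -1.1]
gripper_width: 38.3
grasp_force: 61.8
t 11.25 wedge in board [ -42.  -108.2   15.9] F board [-0.4 -0.4 -1.1] grip 61.8 38.34
turn deg [-0.17  0.01  0.01]
shift tool mm [-13.2  -1.    0.4]
```

```bash
python3 -m pendant '[[-0.003,-0.0005,0,0,0,0,0],[-0.003,-0.0005,0,0,0,0,0],[-0.002,-0.0003,0,0,0,0,0],[0,0,0,0,0,0,0],[0,0,0,0,0,0,0]]'; python3 st.py '[-40,-89,15.5]'
python3 - <<'E'
from h import *
d=arm.get_image("scene"); cv2.imwrite("pics/s5.png",cv2.resize(d["image"][180:280,215:355],None,fx=5.5,fy=5.5,interpolation=2)[:,:,::-1])
E
```

```text
clock: 11.75
position: [518.5, -56.4, 43.9]
ee_rot: [-0.644, 0.765, -0.001, 0.001]
contact_force: [0.4, 0.8, -1.4]
gripper_width: 38.5
grasp_force: 61.8
t 11.75 wedge in board [ -40.8 -100.3   15.9] F board [ 0.3  0.9 -1.4] grip 61.8 38.53
turn deg [-0.16  0.01  0.  ]
shift tool mm [-11.3  -0.8   0.4]
```

View pics/s5.png

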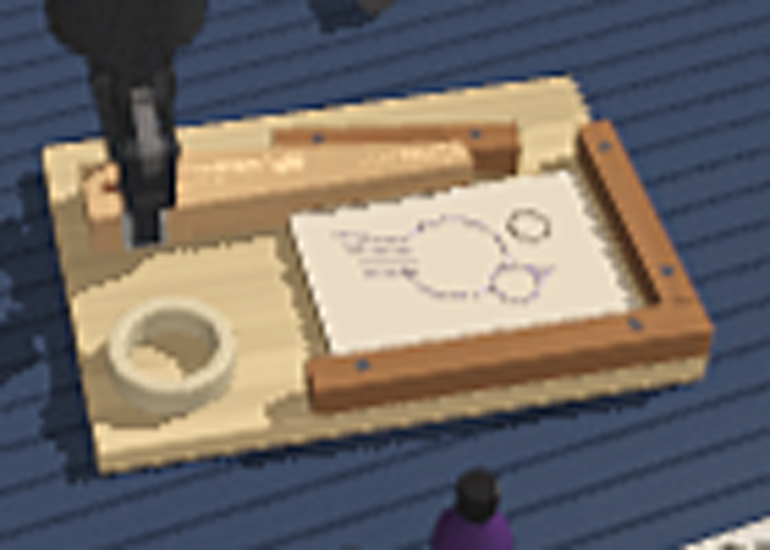

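The wedge is in the gap between plate (near edge around (430,195)) and cleat, and the plate is nearly against the rail. I'll push on in small steps.

```bash
python3 -m pendant '[[-0.002,-0.0003,0,0,0,0,0],[-0.002,-0.0003,0,0,0,0,0],[0,0,0,0,0,0,0],[0,0,0,0,0,0,0]]'; python3 st.py; python3 -m pendant '[[-0.002,-0.0003,0,0,0,0,0],[-0.001,-0.0002,0,0,0,0,0],[0,0,0,0,0,0,0],[0,0,0,0,0,0,0]]'; python3 st.py '[-40,-89,15]'
```

```text
clock: 12.2
position: [519.6, -52.7, 43.8]
ee_rot: [-0.644, 0.765, -0.001, 0.001]
contact_force: [-0.3, 0.2, -0.6]
gripper_width: 38.7
grasp_force: 61.8
t 12.2 wedge in board [-40.3 -96.4  15.8] F board [-0.4  0.1 -0.6] grip 61.8 38.69
turn deg [-0.15  0.01 -0.01]
clock: 12.6
position: [520.6, -49.8, 43.9]
ee_rot: [-0.644, 0.765, -0.001, 0.001]
contact_force: [-0.6, 1.0, -1.4]
gripper_width: 38.9
grasp_force: 61.8
t 12.6 wedge in board [-39.8 -93.4  15.9] F board [-0.7  0.9 -1.4] grip 61.8 38.88
turn deg [-0.15  0.01 -0.  ]
shift tool mm [-4.4  0.2  0.9]
```

```bash
for i in 1; do python3 -m pendant '[[-0.001,-0.0001,0,0,0,0,0],[-0.001,-0.0001,0,0,0,0,0],[0,0,0,0,0,0,0],[0,0,0,0,0,0,0]]'; done; python3 st.py; python3 -m pendant '[[-0.001,-0.0002,0,0,0,0,0],[0,0,0,0,0,0,0],[0,0,0,0,0,0,0]]'; python3 st.py;  python3 -m pendant '[[-0.001,-0.0001,0,0,0,0,0],[0,0,0,0,0,0,0],[0,0,0,0,0,0,0]]'; python3 st.py
```

```text
clock: 13.0
position: [521.0, -47.9, 43.8]
ee_rot: [-0.644, 0.765, -0.001, 0.001]
contact_force: [-1.2, -0.4, -0.9]
gripper_width: 38.5
grasp_force: 61.8
t 13.0 wedge in board [-39.8 -91.5  15.8] F board [-1.1 -0.6 -0.9] grip 61.8 38.46
turn deg [-0.13  0.   -0.01]
clock: 13.3
position: [521.2, -47.1, 43.7]
ee_rot: [-0.644, 0.765, -0.001, 0.001]
contact_force: [-1.1, 0.0, -0.1]
gripper_width: 38.9
grasp_force: 61.8
t 13.3 wedge in board [-39.7 -90.6  15.7] F board [-1.1 -0.2 -0.1] grip 61.8 38.87
turn deg [-0.1  -0.01 -0.02]
clock: 13.6
position: [521.3, -46.2, 43.7]
ee_rot: [-0.643, 0.765, -0.001, 0.0]
contact_force: [-2.2, -1.8, -1.8]
gripper_width: 38.8
grasp_force: 61.9
t 13.6 wedge in board [-39.7 -89.8  15.7] F board [-1.9 -2.2 -1.8] grip 61.9 38.79
turn deg [-0.08 -0.02 -0.04]
```

```bash
python3 -m pendant '[[-0.001,-0.0001,0,0,0,0,0],[0,0,0,0,0,0,0],[0,0,0,0,0,0,0]]'; python3 st.py;  python3 -m pendant '[[-0.001,-0.0001,0,0,0,0,0],[0,0,0,0,0,0,0],[0,0,0,0,0,0,0]]'; python3 st.py
```

```text
clock: 13.9
position: [521.3, -45.5, 43.7]
ee_rot: [-0.643, 0.766, -0.001, 0.0]
contact_force: [-4.7, -3.9, -0.3]
gripper_width: 38.5
grasp_force: 61.9
t 13.9 wedge in board [-39.8 -89.   15.7] F board [-4.  -4.6 -0.3] grip 61.9 38.48
turn deg [-0.06 -0.03 -0.05]
clock: 14.2
position: [521.4, -44.7, 43.6]
ee_rot: [-0.643, 0.766, -0.0, -0.0]
contact_force: [-2.9, -5.4, -1.6]
gripper_width: 38.9
grasp_force: 61.9
t 14.2 wedge in board [-39.9 -88.2  15.6] F board [-2.  -5.8 -1.6] grip 61.9 38.87
turn deg [-0.03 -0.05 -0.08]
```

```bash
python3 -m pendant '[[-0.001,0,0,0,0,0,0],[0,0,0,0,0,0,0],[0,0,0,0,0,0,0]]'; python3 st.py;  python3 -m pendant '[[-0.001,0,0,0,0,0,0],[0,0,0,0,0,0,0],[0,0,0,0,0,0,0]]'; python3 st.py
```

```text
clock: 14.5
position: [521.5, -44.0, 43.6]
ee_rot: [-0.643, 0.766, -0.0, -0.0]
contact_force: [-2.5, -5.4, -1.5]
gripper_width: 38.6
grasp_force: 61.9
t 14.5 wedge in board [-39.9 -87.5  15.6] F board [-1.5 -5.8 -1.5] grip 61.9 38.58
turn deg [-0.02 -0.06 -0.12]
clock: 14.8
position: [521.5, -43.3, 43.5]
ee_rot: [-0.643, 0.766, -0.0, -0.0]
contact_force: [-3.3, -7.4, -1.5]
gripper_width: 38.7
grasp_force: 61.9
t 14.8 wedge in board [-40.  -86.8  15.5] F board [-2.  -7.8 -1.5] grip 61.9 38.75
turn deg [-0.   -0.08 -0.15]
```

```bash
python3 -m pendant '[[-0.001,0,0,0,0,0,0],[0,0,0,0,0,0,0],[0,0,0,0,0,0,0]]'; python3 st.py
```

```text
clock: 15.1
position: [521.6, -42.5, 43.5]
ee_rot: [-0.643, 0.766, -0.0, -0.001]
contact_force: [-2.7, -8.4, -0.3]
gripper_width: 38.5
grasp_force: 61.9
t 15.1 wedge in board [-40.1 -86.1  15.5] F board [-1.2 -8.7 -0.3] grip 61.9 38.5
turn deg [ 0.01 -0.09 -0.18]
```

```bash
python3 -m pendant '[[-0.001,0,0,0,0,0,0],[-0.001,0,0,0,0,0,0],[0,0,0,0,0,0,0],[0,0,0,0,0,0,0]]'; python3 st.py;  python3 -m pendant '[[-0.001,0,0,0,0,0,0],[-0.001,0,0,0,0,0,0],[0,0,0,0,0,0,0],[0,0,0,0,0,0,0]]'; python3 st.py
python3 - <<'E'
from h import *
d=arm.get_image("scene"); cv2.imwrite("pics/s6.png",cv2.resize(d["image"][180:280,215:355],None,fx=5.5,fy=5.5,interpolation=2)[:,:,::-1])
E
```

```text
clock: 15.5
position: [521.6, -41.5, 43.6]
ee_rot: [-0.642, 0.767, -0.0, -0.001]
contact_force: [-3.2, -13.3, 0.3]
gripper_width: 38.9
grasp_force: 62.0
t 15.5 wedge in board [-40.2 -85.   15.6] F board [ -0.9 -13.6   0.3] grip 62.0 38.86
turn deg [ 0.05 -0.14 -0.24]
clock: 15.9
position: [521.6, -41.3, 43.6]
ee_rot: [-0.642, 0.767, -0.001, -0.002]
contact_force: [-1.4, -22.1, -0.4]
gripper_width: 38.7
grasp_force: 61.9
t 15.9 wedge in board [-40.3 -84.8  15.6] F board [  2.4 -22.1  -0.4] grip 61.9 38.72
turn deg [ 0.1  -0.26 -0.25]
```

View pics/s6.png

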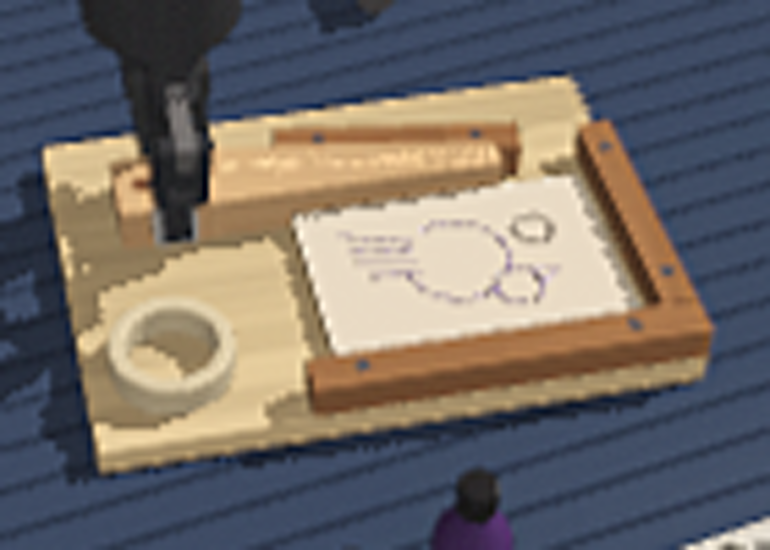

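The wedge is seated. Its tip is near the cleat's narrow end at (505,165), and the plate is square against the rail with its face edge running parallel to it from (335,350) to (640,310). The push rose sharply to 22 N as it jammed. I'll check that this holds, then hand in.

```bash
python3 -m pendant '[[0,0,0,0,0,0,0],[0,0,0,0,0,0,0],[0,0,0,0,0,0,0],[0,0,0,0,0,0,0],[0,0,0,0,0,0,0],[0,0,0,0,0,0,0],[0,0,0,0,0,0,0],[0,0,0,0,0,0,0]]' && python3 st.py && python3 -c "
from bench import arm
print(arm.job_done())"
```

```text
clock: 16.75
position: [521.6, -41.3, 43.6]
ee_rot: [-0.642, 0.767, -0.001, -0.002]
contact_force: [-1.1, -22.9, -0.2]
gripper_width: 38.6
grasp_force: 61.9
t 16.75 wedge in board [-40.3 -84.8  15.6] F board [  2.8 -22.7  -0.2] grip 61.9 38.64
turn deg [ 0.1  -0.26 -0.25]
the job is handed in; nothing more can be done
None
```

I handed the job in at about 17 s, with the wedge jammed hand-tight in the gap (about 23 N push, steady for 0.8 s) and still gripped at about 62 N; the plate looks flush on the rail in the last picture, but I couldn't measure its contact there directly, and no verdict came back.

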